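Tighten the hold-down clamp with its ratchet lever

TASK

The bolt of the hold-down clamp on the bench is still loose. Tighten it by working its ratchet lever back and forth by the black knob between the two stop posts, until the brass arrow on top of the bolt points at the brass index post on the board. Turn the bolt with the lever only: keep your fingers off the bolt and its arrow.

Things in the scene. Friction and masses are not known exactly. Their poses are not given: they have to be found in the camera images.
- hold_down: hold-down clamp fixed to the bench: plywood board 130x205x18 mm, steel strap over an offcut, upright bolt. Origin on the bench under the bolt; z = bolt axis. Brass index post (6 mm square, top at 82 mm) 50 mm from the axis in +x. Lever points to -x in mid swing; 2 round stop posts (60 mm from the axis, 81 mm high) stop it at 40 degrees (0.70 rad) either side of that, so no full turn
- knob_grip (a point): middle of the black knob on the grey lever's end: upright, round, 20 mm thick, 77 to 117 mm above the bench (this point 98 mm), 120 mm from the bolt axis, spins freely. Lever below it: 16 mm wide, 68 to 76 mm high. Driving swing: clockwise from above (knob to the clamp's +y), about 5 N. Return swing (to -y), about 1 N, leaves the bolt still. Lever stays where left
- bolt (a joint): bolt angle, rad, growing clockwise from above: 0 when the arrow points at the index post, -2.1 to -1.7 at the start. The wheel has 20 teeth, so up to 18 degrees of a driving swing are lost before the pawl bites; one full swing is never enough, two always are. It stays where left; the lever cannot turn it back
- arrow_tip (a point): tip of the brass arrow on top of the bolt, one-sided, 37 mm from the bolt axis to this tip, 80 to 86 mm above the bench (this point 83 mm). It turns with the bolt, clockwise from above

How it is judged:
By the outcome, as a careful person would: the job done as asked, in the order asked, and still so for the second after the job is handed in, with the robot touching nothing.
It also fails if it takes over 45 s, if anything falls off the work surface, if the arm or the gripper's body presses on something with over 40 N, if the wrist force passes 120 N, or if a joint passes its speed limit or range.

ROBOT

A 6-joint arm with a two-finger parallel gripper is mounted at the origin on a cart in front of the work surface, level with it; the furniture and walls round the work are solid. World frame = base frame: x ahead of the robot, y to its left, z up, the work surface at z = 0. Lengths are in m, angles in rad, forces in N, time in s.
With the tool pointing down it reaches from about 0.35 to 0.975 m from the base axis. Payload 4.9 kg.
Tool frame: the origin (TCP) lies where the fingers leave the gripper's body, on its centre line; the fingertips stand 73 mm ahead of it and the grasp point (between the pads) lies 54 mm ahead of it; z points along the fingers, y is the direction in which the jaws open and shut (so a half turn about z gives the same grasp; the last joint's range is limited). The gripper opens to 85 mm and grips with 20 to 120 N. Pads are 22 mm wide; open, the fingers measure 114 mm over their backs; the gripper's body (76 mm by 85 mm) begins 54 mm behind the grasp point. The pads swing forward as they close: fully open they stand 13 mm farther back than shut.
Start: joints at [1.131, 0.053, 1.613, -0, 1.476, -0.119], TCP at [0.197, 0.593, 0.304] pointing down, gripper open.
Joint ranges: [-3.01, 3.01], [-1.01, 2.22], [0.06, 2.58], [-1.02, 4.17], [0.09, 2.62], [-3.14, 3.14]. Speed limits (rad/s): [2.57, 2.57, 3.14, 3.14, 3.14, 3.14].

INTERFACE

Orientations are given as a rotation vector (axis times angle).
In Python, from station import monitor, vision, workorder gives the robot as it stands.
- The arm moves only by the tool arm_command, never from a script. Its argument "rows" is text: rows parted by semicolons, each of 6 numbers parted by spaces: the shift along the world's x, y, z in mm, then the turn, a rotation vector about the world's x, y, z in degrees. In form: tx ty tz wx wy wz; .... A call has 1 to 12 rows; each row is the pose to reach, as a shift and turn from the pose measured when the call began; what a row does not reach only later rows make up. A row lasts 1/8 s, in which the tool goes at most 62.5 mm and 10.7 degrees, less where a joint would pass 70% of its speed; a pose out of reach is approached as far as the arm can. A call with a gripper value outside its range is refused whole. "jaw" is the opening, from 0 (shut) to 1 (fully open), set as the call begins (left out, the last holds). The fingers move at their own pace and stop on an object; "squeeze" is the grip in N (left out, the last holds). Time passes only in rows, so rows that repeat a pose let the fingers close. It gives the time, the measured TCP pose, the force and the opening at its end, in the units of the state.
- monitor.get_obs(): the state, without advancing time (a new reading comes with each control period).
- vision.get_image(name): name is "scene" or "top"; returns a dict with "frame" (420x560x3 uint8, red, green, blue), "vfov" (degrees; the focal length in pixels is half the picture's height over the tangent of half this angle, whatever the lens; pixels are square), "cx", "cy" (the principal point, pixels), "distortion" ([k1, k2, p1, p2, k3] as OpenCV has them; the pictures are not rectified), "R" (3x3) and "t" (3): a world point X has camera coordinates R X + t. Camera axes: x right, y down, z forward; pixel columns grow to the right and rows downward; lengths in m; the calibration is good to about 2 mm. A picture is of the moment at which its call begins. There is no depth.
- workorder.finish_job(): hands the job in, once; it reports no verdict.
The state is a dict: "t": time; "q": joint angles; "dq": joint speeds; "effort": joint torques, N m; "tool_pos": TCP position; "tool_rot": TCP orientation; "contact_force": force on the tool from outside, world axes, zero at the start; "wrist_torque": the same for the moment, N m; "opening": finger opening in m.
Only numpy, scipy, OpenCV 4.12 (cv2) and the standard library are available. Lean on these libraries where they do the work, as an engineer would, in place of code of your own. Each camera call takes 0.05 s, during which the arm holds its last target. There are 200 camera calls.

## Working session

There is one attempt and no reset: what is moved stays moved. The work goes in short steps, Python scripts to look and compute and a tool call to move; the robot and the scene stay as the last step left them, time stands still between calls to the robot, and variables do not carry over. Pictures are saved under pics/ and viewed, about 8 in all and at most 12, crops included, and the job is handed in when it is done.

Besides the shell and the picture viewer there is one more tool, called after "Emit:" by a JSON object that holds its "name" and its "arguments". arm_command: Moves the arm, as the interface text tells. Its arguments: {"type":"object","properties":{"rows":{"type":"string"},"jaw":{"type":"number"},"squeeze":{"type":"number"}},"required":["rows"]}

```bash
mkdir -p pics; cat > h.py <<'E'
import numpy as np, cv2
from station import monitor, vision, workorder
def get(n):
    d=vision.get_image(n); f=210/np.tan(np.radians(d['vfov'])/2)
    d['K']=np.array([[f,0,d['cx']],[0,f,d['cy']],[0,0,1.]]); d['D']=np.array(d['distortion'],float)
    d['R']=np.array(d['R']); d['t']=np.array(d['t']); return d
def ray(d,p):
    u=cv2.undistortPoints(np.array([[p]],float),d['K'],d['D']).ravel()
    v=d['R'].T@np.array([u[0],u[1],1]); return -d['R'].T@d['t'], v
def onz(d,p,z):
    c,v=ray(d,p); return c+v*(z-c[2])/v[2]
def two(d1,p1,d2,p2):
    c1,v1=ray(d1,p1);c2,v2=ray(d2,p2)
    s=np.linalg.lstsq(np.stack([v1,-v2],1),c2-c1,rcond=None)[0]
    a=c1+s[0]*v1;b=c2+s[1]*v2; return (a+b)/2,np.linalg.norm(a-b)
def pix(d,X): return cv2.projectPoints(np.array([X],float),cv2.Rodrigues(d['R'])[0],d['t'],d['K'],d['D'])[0].ravel()
def save(d,n,box=None,s=1):
    im=d['frame'][:,:,::-1]
    if box: x0,y0,x1,y1=box; im=im[y0:y1,x0:x1]
    cv2.imwrite('pics/'+n,cv2.resize(im,None,fx=s,fy=s,interpolation=cv2.INTER_CUBIC))
E
python3 - <<'E'
from h import *
for n in('scene','top'):
    d=get(n); save(d,n+'0.png'); print(n,-d['R'].T@d['t'],d['vfov'])
o=monitor.get_obs(); print(o)
E
```

```text
scene [0.08628164 0.20151434 0.67324363] 54.27461491974638
top [ 0.40758905 -0.23796139  0.92151862] 49.32579901948689
{'t': 0.1, 'q': array([ 1.13100455e+00,  5.32813277e-02,  1.61416323e+00,  1.62287070e-05,
        1.47600226e+00, -1.19025850e-01]), 'dq': array([-9.28307042e-05, -2.16497307e-03, -2.17858767e-03,  2.37395769e-03,
       -2.58853018e-03, -1.07927753e-03]), 'effort': array([ 6.01019456e-04, -3.94909286e+01, -3.71361208e+01, -1.77637003e-04,
        3.92885602e-03,  6.14706119e-05]), 'tool_pos': array([0.19688464, 0.59272314, 0.30278783]), 'tool_rot': array([-5.01618679e-01, -3.10075234e+00,  2.79210212e-03]), 'contact_force': array([ 1.04310839,  0.25948567, -0.12157494]), 'wrist_torque': array([-0.03911421,  0.01379614, -0.03090074]), 'opening': 0.0854880881447172}
```

View pics/scene0.png

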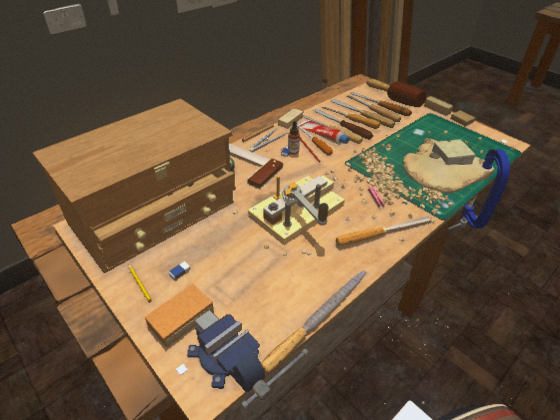

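View pics/top0.png

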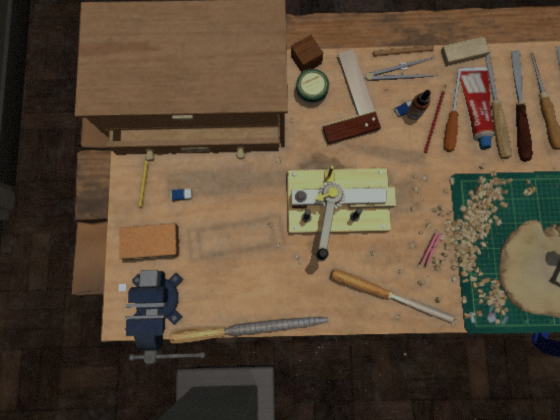

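The clamp is at about (340,200) in the top view, with its knob at (322,253) and bolt at (332,193). In the scene view it is at about (297,205), with the knob near (322,213). Next I'll zoom in and measure.

```bash
python3 - <<'E'
from h import *
t=get('top'); s=get('scene')
a=cv2.resize(t['frame'][150:280,270:410,::-1],None,fx=5.5,fy=4.4*1.25,interpolation=cv2.INTER_CUBIC)[:590]
b=s['frame'][160:260,235:360,::-1]
save(t,'t1.png',(275,155,405,265),5); save(s,'s1.png',(240,165,350,255),6)
k=onz(t,(322,253),.117); b=onz(t,(332,193),.086); print(k,b,np.linalg.norm(k-b)); 
print(pix(s,k),pix(s,b))
E
```

```text
[ 0.48689428 -0.29878788  0.117     ] [ 0.60189597 -0.32429675  0.086     ] 0.12180760252884343
[323.13448584 204.99636601] [292.73627525 185.51205074]
```

View pics/t1.png

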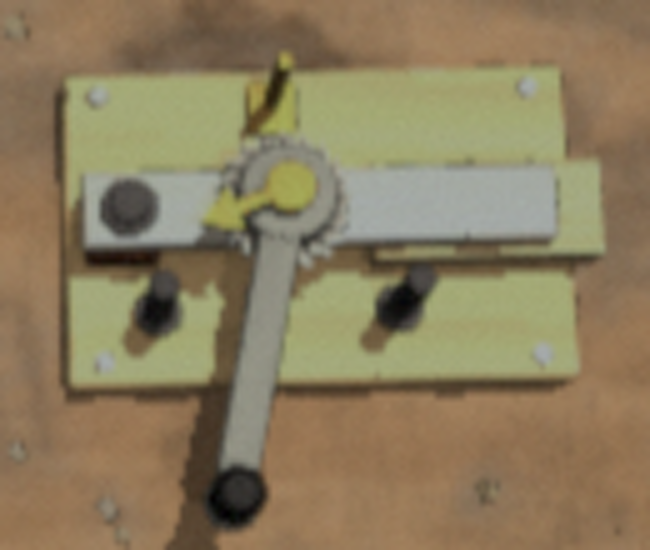

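View pics/s1.png

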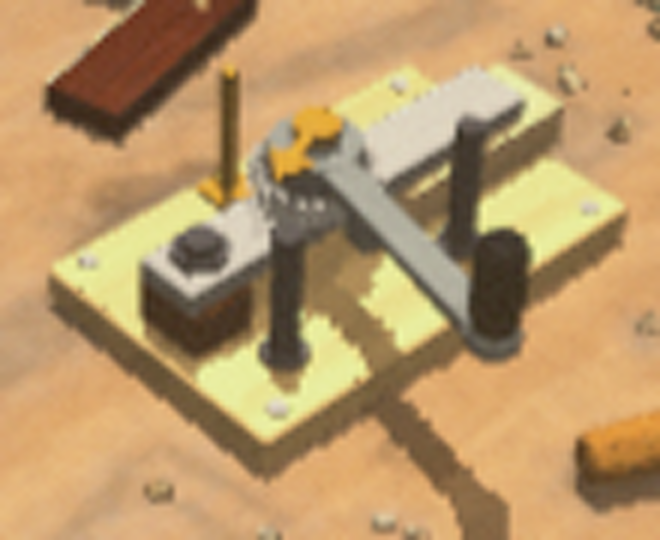

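In the top crop the hub is at (333,192.6), the arrow tip at (316,199.4), the index post top at (331.8,166.6), the stop posts at (307.8,211.4) and (359,210.4), and the knob top at (322.6,254). World +x is up in this picture, and the arrow is about 112° short of the index.

```bash
cat >> h.py <<'E'
def arrow(d,H,box=(295,160,350,215)):
    x0,y0,x1,y1=box; im=cv2.cvtColor(d['frame'][y0:y1,x0:x1],cv2.COLOR_RGB2HSV).astype(int)
    return im
E
python3 - <<'E'
from h import *
t=get('top'); s=get('scene')
H=onz(t,(333,192.6),.086);A=onz(t,(316,199.4),.083);P=onz(t,(331.8,166.6),.082)
L=onz(t,(307.8,211.4),.081);R=onz(t,(359,210.4),.081);K=onz(t,(322.6,254),.117)
for n,p in zip('HAPLRK',(H,A,P,L,R,K)):
    v=p-H; print(n,p.round(4),'dist',np.hypot(*v[:2]).round(4),'ang',np.degrees(np.arctan2(v[1],v[0])).round(1))
# board corners z=.018
for c in((67,78),(560,68),(578,375),(70,388)): print(onz(t,(275+c[0]/5,155+c[1]/5),.018).round(4))
# two-view: knob top, post top, stop tops
f=lambda x,y:(240+x/6,165+y/6)
for n,a,b in(('K',(322.6,254),f(500,240)),('P',(331.8,166.6),f(230,70)),('L',(307.8,211.4),f(286,228)),('R',(359,210.4),f(470,122))):
    print(n,*two(t,a,s,b))
im=cv2.cvtColor(t['frame'],cv2.COLOR_RGB2HSV); print(im[192,333],im[198,320],im[175,327],im[180,345],im[168,331])
E
```

```text
H [ 0.6026 -0.3262  0.086 ] dist 0.0 ang 0.0
A [ 0.5911 -0.2941  0.083 ] dist 0.0341 ang 109.8
P [ 0.6543 -0.3266  0.082 ] dist 0.0517 ang -0.4
L [ 0.5689 -0.2781  0.081 ] dist 0.0587 ang 125.0
R [ 0.5684 -0.3737  0.081 ] dist 0.0586 ang -125.8
K [ 0.4851 -0.2998  0.117 ] dist 0.1204 ang 167.3
[ 0.6671 -0.2443  0.018 ]
[ 0.6658 -0.4456  0.018 ]
[ 0.5391 -0.4444  0.018 ]
[ 0.539  -0.2422  0.018 ]
K [ 0.48572385 -0.29926227  0.11731993] 0.001611870408598195
P [ 0.65449584 -0.32705652  0.08014784] 0.0009803109294127276
L [ 0.56918944 -0.27789764  0.08087945] 0.0005640743234524274
R [ 0.56820017 -0.37405941  0.08034335] 0.0007539412012337157
[ 31 123 166] [ 29 125 163] [ 23 139 127] [ 33  73 168] [ 28 124 121]
```

Both views agree with the given sizes: knob radius 120.4 mm, knob top 117 mm, index post 51.7 mm out, stops 58.7 mm out. The bolt axis is at (0.603,-0.326), the clamp yaw is about -0.4°, and the bolt is at about -110°. I'm moving to above the knob.

Emit:
{"name": "arm_command", "arguments": {"rows": "20 -55 0 0 0 2; 60 -100 0 0 0 4; 110 -140 0 0 0 6; 160 -175 0 0 0 8; 210 -210 0 0 0 10; 240 -265 0 0 0 12; 260 -320 0 0 0 14; 270 -380 0 0 0 16; 280 -440 0 0 0 18; 285 -500 0 0 0 18.4; 288 -560 0 0 0 18.4; 288 -620 0 0 0 18.4", "jaw": 1, "squeeze": 40}}

```text
t: 1.8
tool_pos: [0.4848, -0.029, 0.3037]
tool_rot: [-0.001, 3.141, -0.001]
contact_force: [0.4, 0.7, 0.6]
opening: 0.0856
```

Emit:
{"name": "arm_command", "arguments": {"rows": "0 -55 0 0 0 0; 0 -110 0 0 0 0; 0 -165 0 0 0 0; 0 -220 0 0 0 0; 0 -260 0 0 0 0; 0.5 -270.5 -20 0 0 0; 0.5 -270.5 -50 0 0 0; 0.5 -270.5 -85 0 0 0; 0.5 -270.5 -115 0 0 0; 0.5 -270.5 -138 0 0 0; 0.5 -270.5 -148 0 0 0; 0.5 -270.5 -148 0 0 0", "jaw": 1}}

```text
t: 3.3
tool_pos: [0.485, -0.2985, 0.1547]
tool_rot: [0.002, -3.141, -0.001]
contact_force: [0.2, -0.4, 0.2]
opening: 0.0857
```

Emit:
{"name": "arm_command", "arguments": {"rows": "0 0 0 0 0 0; 0 0 0 0 0 0; 0 0 0 0 0 0; 0 0 0 0 0 0; 0 0 0 0 0 0; 0 0 0 0 0 0; 0 0 0 0 0 0; 0 0 0 0 0 0", "jaw": 0, "squeeze": 40}}

```text
t: 4.3
tool_pos: [0.4853, -0.2989, 0.1554]
tool_rot: [-0.002, 3.142, -0.0]
contact_force: [-0.9, 0.3, 4.9]
opening: 0.0187
```

```bash
cat >> h.py <<'E'
def arc(c,a1,n,r=.1203,H=(.603,-.326)):
    c=np.array(c);a0=np.degrees(np.arctan2(c[1]-H[1],c[0]-H[0]))%360
    out=[]
    for a in np.linspace(a0,a1,n+1)[1:]:
        p=np.array(H)+r*np.array([np.cos(np.radians(a)),np.sin(np.radians(a))]); out.append('%.1f %.1f'%tuple(1e3*(p-c)))
    print(round(a0,1),'->',a1,'; '.join(out))
E
python3 -c "
from h import *
arc((.4853,-.2989),218,10)"
```

```text
167.0 -> 218 -1.5 -10.6; -2.5 -21.3; -2.5 -32.0; -1.6 -42.6; 0.3 -53.2; 3.0 -63.5; 6.7 -73.5; 11.3 -83.2; 16.7 -92.4; 22.9 -101.2
```

Emit:
{"name": "arm_command", "arguments": {"rows": "-1.5 -10.5 0 0 0 0; -2.5 -21.5 0 0 0 0; -2.5 -32 0 0 0 0; -1.5 -42.5 0 0 0 0; 0.5 -53 0 0 0 0; 3 -63.5 0 0 0 0; 6.5 -73.5 0 0 0 0; 11.5 -83 0 0 0 0; 16.5 -92.5 0 0 0 0; 23 -101 0 0 0 0; 23 -101 0 0 0 0"}}

```text
t: 5.68
tool_pos: [0.5081, -0.4014, 0.1555]
tool_rot: [0.001, -3.142, 0.005]
contact_force: [-1.5, -5.0, 2.9]
opening: 0.019
```

```bash
python3 - <<'E'
from h import *
t=get('top'); save(t,'t2.png',(275,155,405,275),5)
o=monitor.get_obs(); print(o['tool_pos'],o['contact_force'])
arc(o['tool_pos'][:2],141,12)
E
```

```text
[ 0.50792777 -0.4012136   0.15543316] [-3.33848165 -4.20855849  2.54706556]
218.3 -> 141 -7.1 11.6; -13.5 23.5; -18.7 36.0; -22.3 49.0; -24.5 62.4; -25.2 75.9; -24.4 89.4; -22.0 102.7; -18.2 115.7; -13.0 128.2; -6.3 139.9; 1.6 150.9
```

View pics/t2.png

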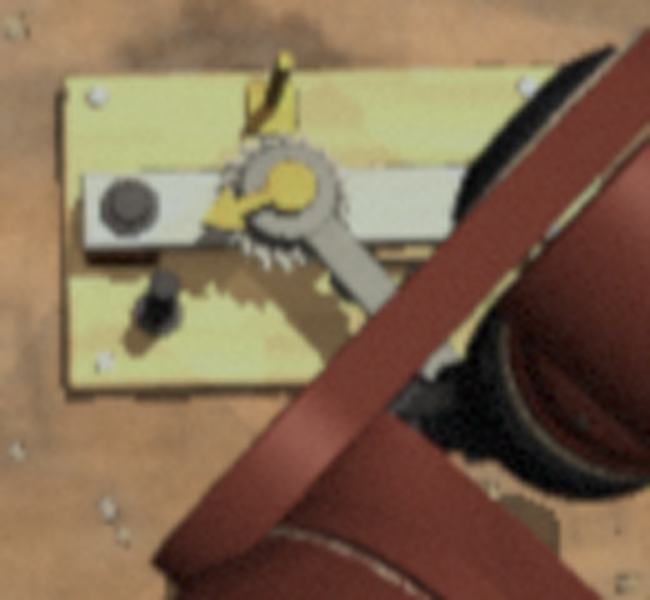

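The lever has swung to the -y side and the arrow is unchanged at (316,199), still visible. Now the full driving swing.

Emit:
{"name": "arm_command", "arguments": {"rows": "-7 11.5 0 0 0 0; -13.5 23.5 0 0 0 0; -18.5 36 0 0 0 0; -22.5 49 0 0 0 0; -24.5 62.5 0 0 0 0; -25 76 0 0 0 0; -24.5 89.5 0 0 0 0; -22 102.5 0 0 0 0; -18 115.5 0 0 0 0; -13 128 0 0 0 0; -6.5 140 0 0 0 0; 1.5 151 0 0 0 0"}}

```text
t: 7.22
tool_pos: [0.5098, -0.2498, 0.1554]
tool_rot: [-0.001, 3.142, -0.006]
contact_force: [-1.7, -5.4, 1.5]
opening: 0.0186
```

```bash
python3 - <<'E'
from h import *
t=get('top'); save(t,'t3.png',(275,155,405,275),5)
o=monitor.get_obs(); print(o['tool_pos'],o['contact_force'])
arc(o['tool_pos'][:2],218,12)
E
```

```text
[ 0.51036411 -0.24903155  0.15539803] [-0.85193272 -2.70338304  2.48062798]
140.3 -> 218 -8.0 -11.0; -14.8 -22.8; -20.2 -35.2; -24.2 -48.2; -26.7 -61.6; -27.7 -75.2; -27.1 -88.7; -25.0 -102.2; -21.4 -115.3; -16.4 -127.9; -9.9 -139.9; -2.2 -151.0
```

View pics/t3.png

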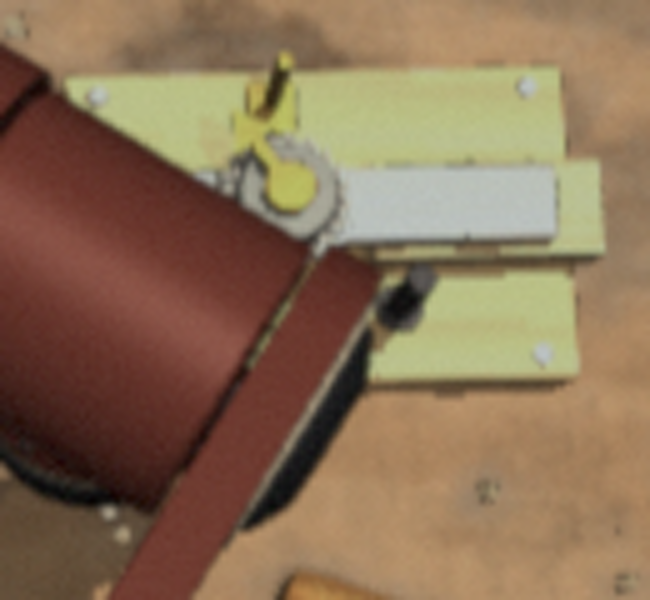

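The arrow tip is now at about (323,178), roughly 35° short of the index, and still visible. Returning.

Emit:
{"name": "arm_command", "arguments": {"rows": "-8 -11 0 0 0 0; -15 -23 0 0 0 0; -20 -35 0 0 0 0; -24 -48 0 0 0 0; -26.5 -61.5 0 0 0 0; -27.5 -75 0 0 0 0; -27 -88.5 0 0 0 0; -25 -102 0 0 0 0; -21.5 -115.5 0 0 0 0; -16.5 -128 0 0 0 0; -10 -140 0 0 0 0; -2 -151 0 0 0 0"}}

```text
t: 8.78
tool_pos: [0.5082, -0.4014, 0.1554]
tool_rot: [0.002, -3.141, 0.008]
contact_force: [-2.5, -0.1, 5.4]
opening: 0.0191
```

```bash
cat >> h.py <<'E'
def tip(d,zoom=None):
    # brass mask near hub; centroid of brass 12..40 mm out on the plane z=.084, by bearing
    x0,y0,x1,y1=305,160,360,215
    hs=cv2.cvtColor(d['frame'],cv2.COLOR_RGB2HSV)
    m=(hs[...,0]>=24)&(hs[...,0]<=31)&(hs[...,1]>110)&(hs[...,2]>120)
    P=[]
    for v in range(y0,y1):
        for u in range(x0,x1):
            if m[v,u]:
                p=onz(d,(u,v),.084)[:2]-[.603,-.326]; P.append((u,v,np.hypot(*p)*1e3,np.degrees(np.arctan2(p[1],p[0]))))
    return np.array(P)
E
python3 - <<'E'
from h import *
t=get('top'); o=monitor.get_obs(); print(o['tool_pos'],o['contact_force'])
P=tip(t); 
for lo,hi in((0,10),(13,20),(20,28),(28,34),(34,40)):
    q=P[(P[:,2]>=lo)&(P[:,2]<hi)]; print(lo,hi,len(q),np.sort(q[:,3]).round().astype(int))
arc(o['tool_pos'][:2],188,8)
save(t,'t4.png',(305,155,365,215),10)
E
```

```text
[ 0.50897498 -0.4024291   0.15541116] [-2.996488   -2.66473551  3.40876861]
0 10 67 [-179 -177 -174 -163 -156 -151 -141 -140 -124 -115 -108 -101  -98  -96
  -83  -80  -75  -70  -64  -63  -59  -54  -52  -43  -41  -38  -33  -27
  -26  -20  -20  -17  -10   -7   -6   -5    7    9   14   18   22   23
   31   34   44   44   48   52   57   64   68   75   78   94   96  100
  109  113  115  121  126  129  141  148  150  160  165]
13 20 9 [23 26 27 29 31 33 34 37 38]
20 28 27 [-3 -3  1  1  5  5  9 10 13 14 16 18 22 23 25 26 28 32 34 35 37 39 39 40
 43 46 49]
28 34 31 [-3 -3 -3  0  0  0  3  4  4  7  7  8 12 20 22 23 24 25 27 28 29 30 31 32
 33 35 35 37 38 40 43]
34 40 21 [-3 -3 -3  0  0  0  3  3 14 14 17 18 19 20 21 22 22 24 25 26 33]
219.1 -> 188 -4.3 7.1; -8.7 13.9; -12.7 21.0; -16.3 28.4; -19.3 35.9; -21.7 43.7; -23.7 51.6; -25.1 59.7
```

View pics/t4.png

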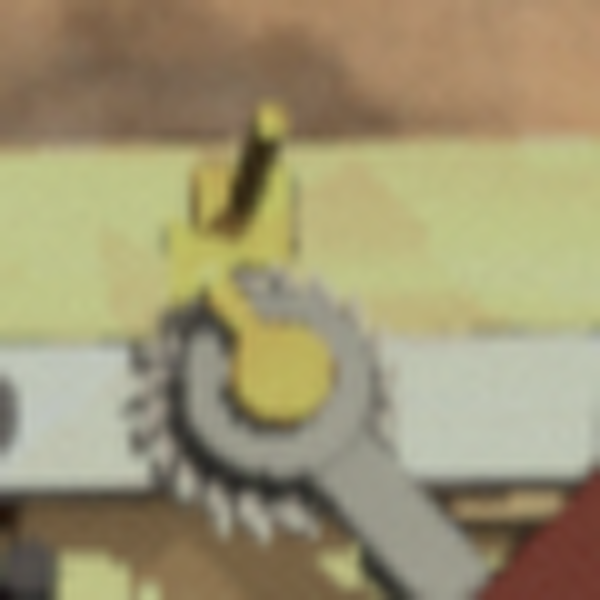

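The arrow shaft runs up-left from the hub at about (333,192), with the tip at about (321.3,177.5), so about 38° remain. The pawl should bite at a lever angle of about 212°. I'll drive to 188° and re-measure.

Emit:
{"name": "arm_command", "arguments": {"rows": "-4.5 7 0 0 0 0; -8.5 14 0 0 0 0; -12.5 21 0 0 0 0; -16.5 28.5 0 0 0 0; -19.5 36 0 0 0 0; -21.5 43.5 0 0 0 0; -23.5 51.5 0 0 0 0; -25 59.5 0 0 0 0; -25 59.5 0 0 0 0"}}

```text
t: 9.95
tool_pos: [0.4831, -0.3423, 0.1554]
tool_rot: [0.003, -3.141, 0.01]
contact_force: [-4.4, -2.6, 5.1]
opening: 0.0185
```

```bash
python3 - <<'E'
from h import *
t=get('top');s=get('scene'); o=monitor.get_obs(); print(o['tool_pos'],o['contact_force'])
a=cv2.resize(t['frame'][155:215,305:365,::-1],None,fx=6.5,fy=6.5,interpolation=cv2.INTER_CUBIC)
b=cv2.resize(s['frame'][165:215,270:320,::-1],None,fx=7.8,fy=7.8,interpolation=cv2.INTER_CUBIC)
cv2.imwrite('pics/c5.png',np.hstack([a,b])); 
H=onz(t,(332.95,192.1),.086)
T=onz(t,(321.1,177.3),.083)-H; print('earlier bearing',np.degrees(np.arctan2(T[1],T[0])),np.hypot(*T[:2]))
arc(o['tool_pos'][:2],176,4)
E
```

```text
[ 0.48315866 -0.34257169  0.15537128] [-4.28244332 -3.46356723  4.51402416]
earlier bearing 34.734249613439516 0.036538976840973944
187.9 -> 176 -0.0 6.3; -0.4 12.5; -0.4 18.7; -0.2 25.0
```

View pics/c5.png

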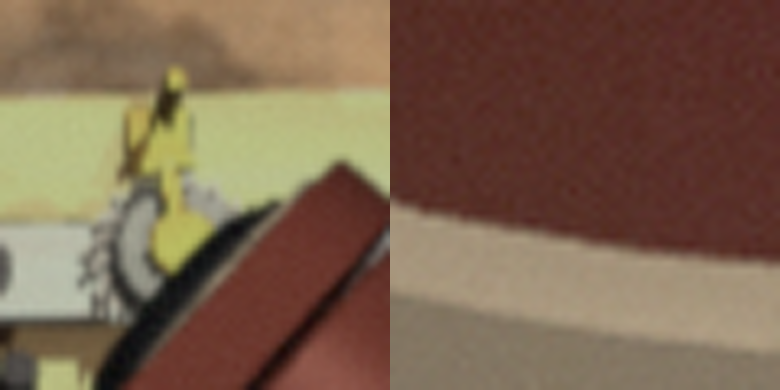

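The arrow is now about 10° short of the index, with its shaft at about (331,182). The top view still shows it, but the arm blocks the scene view. I'll drive another 7° and measure from the shaft.

Emit:
{"name": "arm_command", "arguments": {"rows": "0 4 0 0 0 0; 0 8 0 0 0 0; 0 12 0 0 0 0; 0 14 0 0 0 0; 0 14 0 0 0 0"}}

```text
t: 10.68
tool_pos: [0.4822, -0.3286, 0.1554]
tool_rot: [0.003, -3.139, 0.011]
contact_force: [-4.9, -2.6, 4.8]
opening: 0.0189
```

```bash
python3 - <<'E'
from h import *
F=[];
for i in range(6): t=get('top'); F.append(t['frame'].astype(float))
fr=np.mean(F,0).astype(np.uint8); t['frame']=fr; o=monitor.get_obs(); print(o['tool_pos'],o['contact_force'])
np.save('top6.npy',fr)
Hc=np.array([.6033,-.3262,.084]); Pp=np.array([.6033+.05,-.3265,.082])
b=[305,155]; k=10
im=cv2.resize(fr[155:215,305:365,::-1],None,fx=k,fy=k,interpolation=cv2.INTER_CUBIC)
pp=lambda X:tuple(int(round(c)) for c in (pix(t,X)-b+.5)*k-.5)
for r in(0,10,15,20,25,30,37): cv2.circle(im,pp([Hc[0]+r/1e3,Hc[1]-r*7e-6,.083+.003*(r==0)]),3,(0,0,255),-1)
cv2.circle(im,pp(Pp),4,(255,0,0),1)
cv2.imwrite('pics/c6.png',im)
# saturation-weighted shaft bearing
hs=cv2.cvtColor(fr,cv2.COLOR_RGB2HSV).astype(float)
for lo,hi in((11,15),(15,19),(19,23)):
    w=x=y=0
    for v in range(170,195):
        for u in range(318,350):
            p=(onz(t,(u,v),.084)-Hc)[:2]*1e3; r=np.hypot(*p); a=np.degrees(np.arctan2(p[1],p[0]))
            if lo<r<hi and abs(a-4)<30:
                q=max(hs[v,u,1]-70,0); w+=q;x+=q*p[0];y+=q*p[1]
    print(lo,hi,w,x/w,y/w,np.degrees(np.arctan2(y,x)))
E
```

```text
[ 0.48226856 -0.32862181  0.15542705] [-5.84703778 -3.93815573  5.31600765]
11 15 405.0 12.97943188161057 1.8086670024338285 7.933007919032163
15 19 349.0 17.13723255259509 1.7334560602426319 5.7759061468868325
19 23 450.0 21.166857991796498 2.242876567527341 6.048588805827121
```

View pics/c6.png

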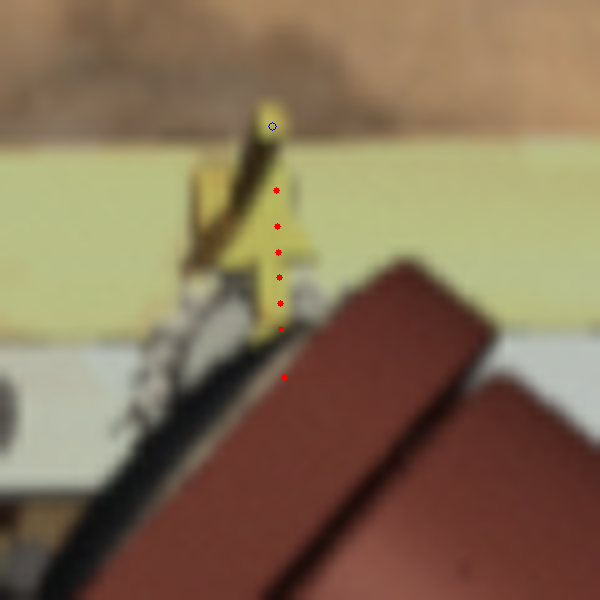

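The arrow is about 4° short: the shaft and head sit about 1 px left of the predicted axis-to-post line, and the lever count also gives about 4°. I'll drive about 3.3° more, then release, lift clear and check in both views.

Emit:
{"name": "arm_command", "arguments": {"rows": "0 3 0 0 0 0; 0.2 6 0 0 0 0; 0.2 7 0 0 0 0; 0.2 7 0 0 0 0; 0.2 7 0 0 0 0"}}

```text
t: 11.6
tool_pos: [0.4823, -0.3215, 0.1554]
tool_rot: [0.003, -3.138, 0.01]
contact_force: [-3.6, -3.2, 3.6]
opening: 0.0187
```

Emit:
{"name": "arm_command", "arguments": {"rows": "0 0 0 0 0 0; 0 0 0 0 0 0; 0 0 0 0 0 0; 0 0 0 0 0 0; 0 0 0 0 0 0; 0 0 10 0 0 0; 0 0 40 0 0 0; 0 0 80 0 0 0; -20 40 110 0 0 0; -40 90 120 0 0 0; -40 140 120 0 0 0; -40 190 120 0 0 0", "jaw": 1}}

```text
t: 13.1
tool_pos: [0.4421, -0.1302, 0.2768]
tool_rot: [0.001, -3.14, 0.011]
contact_force: [0.7, -0.0, 0.6]
opening: 0.0856
```

```bash
cat > chk.py <<'E'
from h import *
import sys
def avg(n):
    F=[]
    for i in range(6): d=get(n); F.append(d['frame'].astype(float))
    d['frame']=np.mean(F,0).astype(np.uint8); return d
t=avg('top'); s=avg('scene'); o=monitor.get_obs(); print(o['t'],o['tool_pos'],o['contact_force'])
Hc=np.array([.6033,-.3262,.084]); k=8
def crop(d,b):
    im=cv2.resize(d['frame'][b[1]:b[1]+50,b[0]:b[0]+50,::-1],None,fx=k,fy=k,interpolation=cv2.INTER_CUBIC)
    for X in([*Hc[:2],.086],[Hc[0]+.037,Hc[1]-.0003,.083],[Hc[0]+.05,Hc[1]-.0003,.082]):
        c=(pix(d,X)-b+.5)*k-.5; cv2.circle(im,tuple(int(round(v)) for v in c),2,(0,0,255),-1)
    return im
cv2.imwrite('pics/'+sys.argv[1],np.hstack([crop(t,[308,160]),crop(s,[268,168])]))
hs=cv2.cvtColor(t['frame'],cv2.COLOR_RGB2HSV).astype(float)
W=[(u,v,*((onz(t,(u,v),.084)-Hc)[:2]*1e3),max(hs[v,u,1]-75,0)) for v in range(165,205) for u in range(315,352)]
W=np.array(W); r=np.hypot(W[:,2],W[:,3]); a=np.degrees(np.arctan2(W[:,3],W[:,2]))
for lo,hi,da in((0,9,400),(11,15,30),(15,19,30),(19,23,30)):
    m=(r>=lo)&(r<hi)&(abs(a)<da); w=W[m,4]; c=(W[m,2:4]*w[:,None]).sum(0)/w.sum(); print(lo,hi,c.round(2),np.degrees(np.arctan2(c[1],c[0])).round(1))
E
python3 chk.py c7.png
```

```text
13.7 [ 0.44229806 -0.13209928  0.27526469] [ 0.56466943 -1.00890107 -0.4001396 ]
0 9 [0.54 0.45] 39.9
11 15 [13.03  1.12] 4.9
15 19 [17.39  0.49] 1.6
19 23 [21.46  0.91] 2.4
```

View pics/c7.png

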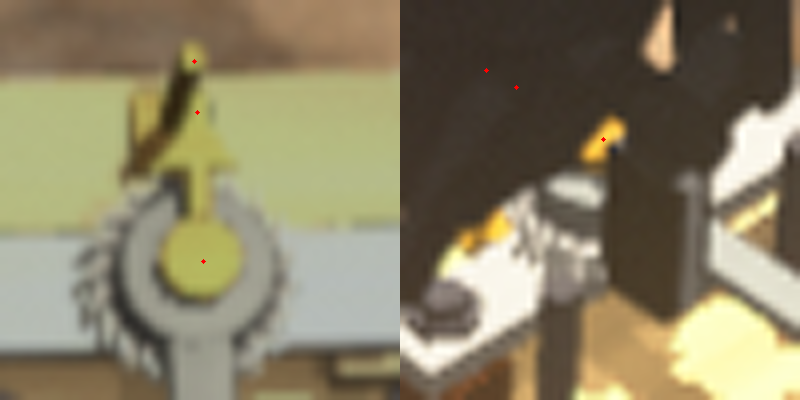

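In the top view the arrow lies on the hub-to-post line to within about 1–2° (shaft centre 200.5 against the line at 200.6). The arm still hides the scene view, so I'll move it well clear for a final check from both cameras.

Emit:
{"name": "arm_command", "arguments": {"rows": "0 50 20 0 0 0; 0 105 20 0 0 0; 0 160 20 0 0 0; 0 215 20 0 0 0; 0 270 20 0 0 0; 0 325 20 0 0 0; -10 380 20 0 0 0; -30 430 20 0 0 0; -60 480 20 0 0 0; -100 520 20 0 0 0; -140 560 20 0 0 0; -180 600 20 0 0 0"}}

```text
t: 15.2
tool_pos: [0.2612, 0.469, 0.2953]
tool_rot: [0.0, -3.138, 0.009]
contact_force: [0.7, -0.1, 0.1]
opening: 0.0852
```

```bash
sed -i 's/^cv2.imwrite.*/np.save("fs.npy",s["frame"]);np.save("ft.npy",t["frame"])\n&/' chk.py; python3 chk.py c8.png
```

```text
15.8 [0.2630057  0.46740575 0.2953478 ] [ 0.33111714 -0.64450827  0.77569153]
0 9 [0.51 0.42] 39.6
11 15 [13.03  1.16] 5.1
15 19 [17.39  0.55] 1.8
19 23 [21.45  0.98] 2.6
```

View pics/c8.png

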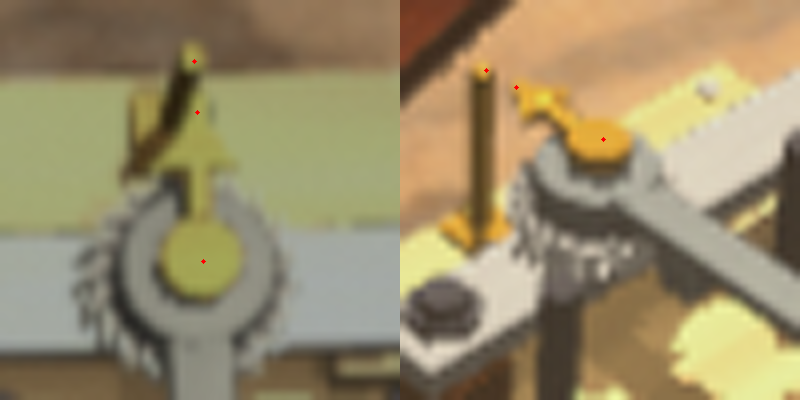

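Both views show the arrow tip on its predicted target: top (332.7,174) and scene (332.5,179). I'll get one more number from the saved scene frame.

```bash
python3 - <<'E'
from h import *
s=get('scene'); s['frame']=np.load('fs.npy'); k=8
hs=cv2.cvtColor(s['frame'],cv2.COLOR_RGB2HSV); 
Hc=np.array([.6033,-.3262,.086])
for smin in(150,165,180):
    m=((hs[...,1]>smin)&(hs[...,2]>130)).astype(np.uint8); m[:174]=0;m[192:]=0;m[:,:281]=0;m[:,300:]=0
    v,u=np.nonzero(m); X=np.array([onz(s,(a,b),.085)-Hc for a,b in zip(u,v)])[:,:2]*1e3
    r=np.hypot(*X.T); 
    for lo,hi in((0,11),(12,20),(20,28),(24,36)):
        q=X[(r>=lo)&(r<hi)&((X[:,0]>0)|(lo==0))]; c=q.mean(0); print(smin,lo,hi,len(q),c.round(2),np.degrees(np.arctan2(c[1],c[0])).round(1))
E
```

```text
150 0 11 34 [1.24 0.62] 26.6
150 12 20 7 [16.46  1.28] 4.4
150 20 28 15 [24.39  0.31] 0.7
150 24 36 15 [28.19  0.38] 0.8
165 0 11 32 [1.66 0.95] 29.7
165 12 20 5 [16.19  0.17] 0.6
165 20 28 14 [24.59  0.69] 1.6
165 24 36 14 [27.79  0.21] 0.4
180 0 11 28 [2.04 1.23] 31.1
180 12 20 3 [15.79  1.61] 5.8
180 20 28 6 [24.22  1.65] 3.9
180 24 36 6 [28.66  2.83] 5.6
```

```bash
python3 -c "
from station import workorder
print(workorder.finish_job())"
```

```text
the job is handed in; nothing more can be done
None
```

The bolt is tightened and the job is handed in. The brass arrow points at the index post to within about 1–2°, on the short side.

- **What I did:** I gripped the black knob, swung the lever back to the -y side, and made one full driving swing (about 75° of bolt turn). I then swung back and drove the remaining 35° or so in small, camera-checked steps. The fingers touched only the knob. I then released it and moved the arm clear, at about 16 s on the clock.
- **Last checks, arm clear:**
  - **Top view:** the arrow's bearing came out about 1–2° short of the post.
  - **Scene view:** the bearing of the arrowhead read about 0.5–1.5°, also short.
  - **Lever count:** it left about 1° to go.
- **What disagreed:** the pixel bands nearest the hub, and the scene view with the strictest colour mask, read 3–6°. They rest on only a few pixels and are affected by shadow and the bright background, so I trusted the arrowhead and tip instead. I did not make a further nudge.

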